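Lock the blue gas diffuser tube into the blue push-fit fitting

ROBOT

A 7-joint arm with a two-finger parallel gripper is mounted at the origin on the work surface. World frame = base frame: x ahead of the robot, y to its left, z up, the work surface at z = 0. Lengths are in m, angles in rad, forces in N, time in s.
With the tool pointing down it reaches from about 0.4 to 0.9 m from the base axis. Payload 5.6 kg.
Tool frame: the origin (TCP) lies at the very end of the fingers, on their centre line; the grasp point (between the pads) lies ctrl.hold_point_z behind it (ctrl.hold_point_z is the distance from the TCP to the grasp point, in m); z points along the fingers, y is the line along which they close (so a half turn about z gives the same grasp; the last joint's range is limited). The gripper opens to 92 mm and grips with 3 to 60 N. Pads are 20 mm wide; open, the fingers measure 128 mm over their backs; the gripper's body (75 mm by 189 mm) begins 69 mm behind the grasp point.
Start: joints at [1.068, 0.468, -0.012, 1.603, 0.006, 1.071, -0.056], TCP at [0.288, -0.583, 0.215] pointing down, gripper open.
Joint ranges: [-2.53, 2.53], [-0.31, 2.02], [-1.57, 1.55], [0.28, 2.44], [-1.29, 4.43], [0.15, 1.84], [-2.92, 2.92]. Speed limits (rad/s): [2.57, 2.57, 3.14, 3.14, 3.14, 3.14, 3.14].

INTERFACE

Orientations are given as a rotation vector (axis times angle).
In Python, from workcell import ctrl gives the robot as it stands.
- The arm moves only by the shell command python3 -m pendant 'ROWS' [FORCE]. ROWS is JSON, a list of rows, each a list of 3 entries, a list of its own where there are three numbers: the turn, a rotation vector about the world's x, y, z each as a share of 2 pi rad, from -1 to 1, then the shift along the world's x, y, z each as a share of 750 mm, from -1 to 1, then the opening, from 0 (shut) to 1 (fully open). A call has 1 to 8 rows; each row shifts and turns the commanded pose from where the row before left it; what a row does not reach is not made up. A row lasts 1/10 s, in which the tool goes at most 50 mm and 8.59 degrees, less where a joint would pass 70% of its speed; a pose out of reach is approached as far as the arm can. A call with a number of a shift or a turn outside -1 to 1 is refused whole. A call with a gripper value outside its range is refused whole. The fingers move at their own pace and stop on an object; FORCE is the grip in N (left out, the last holds). Time passes only in rows, so rows that do not move let the fingers close. It gives the time, the measured TCP pose, the force, the opening and the grip force at its end, in the units of the state.
- ctrl.get_state(): the state, without advancing time (a new reading comes with each control period).
- ctrl.capture(name): name is "scene" or "side" or "wrist"; returns the picture (400x640x3 uint8, red, green, blue); there is no depth.
- ctrl.camera_params(name): a dict with "fx", "fy", "cx", "cy" (pixels), "rvec" (rotation vector, rad) and "tvec" (3), from world to camera coordinates, as OpenCV has them; the wrist camera has in their place "mount" (4x4, takes a point from camera to tool coordinates, whose origin is the TCP and whose axes are the flange's). Camera axes: x right, y down, z forward; pixel columns grow to the right and rows downward; lengths in m; the calibration is good to about 2 mm. A picture is of the moment at which its call begins: read the wrist's pose just before it. camera_params takes no time and is no camera call.
- ctrl.finish_job(): hands the job in; it is judged then, once.
Trained networks look in the newest picture that a camera, given by its name, has taken for a name from the list of things; names that differ only in an ending like _2 or _b are one class to them, and where a whole thing is asked for, a point or a joint stands for the part that bears it (a point fixed in the world has none). Each returns a list of dicts, best first, with "score" (0 to 1); they miss things now and then, are a little off and sometimes report something else, mostly with a low value. They report only what shows in the picture. A call takes as long as a camera call. They do not tell look-alikes from the thing itself.
- ctrl.outline_of(camera, name): "mask" (400x640 bool, what is visible of it) and "rect" ([centre column, centre row, width, height] in pixels, round what is visible of it).
The state is a dict: "time_s": time; "joint_positions": joint angles; "joint_velocities": joint speeds; "joint_torque": joint torques, N m; "ee_pos": TCP position; "eef_rot": TCP orientation; "ft_force": force on the tool from outside, world axes, zero at the start; "ft_torque": the same for the moment, N m; "finger_gap": finger opening in m; "finger_force": force on a finger pad.
Only numpy, scipy, OpenCV 4.12 (cv2) and the standard library are available. Lean on these libraries where they do the work, as an engineer would, in place of code of your own. Each camera call takes 0.05 s, during which the arm holds its last target. There are 200 camera calls.

TASK

On the welding table, take the gas diffuser tube with the blue sleeve out of its yellow rack and push it down into the push-fit fitting with the blue collar until it snaps in and its flange sits flush on the collar, then let go. Leave the orange tube in the rack.

Things in the scene. Friction and masses are not known exactly. Their poses are not given: they have to be found in the camera images.
- tube_blue: Rigid upright tube, 120 g, in a rack hole. Origin: centre of its foot, z up the tube. Heights above the foot: steel leg 22 mm in diameter to 46 mm (foot bevelled to 16 mm, locking groove at 14-26 mm); blue flange 60 mm in diameter, 46-52 mm; blue grip sleeve 28 mm in diameter, 52-105 mm (grip at about 80 mm); brass diffuser 18 mm in diameter to 125 mm. Lift it over 46 mm to clear the rack.
- fitting_blue: Push-fit fitting bolted down, mouth up. Origin: centre of the underside of its 80 mm square base, z up. Bore 28 mm; blue funnel collar on top, rim 65 mm above origin, opening 50 mm, outside 60 mm. Sprung balls in the bore stop a dropped tube about halfway, its foot 30 to 42 mm above origin; a push of about 10 N takes it past them into its lock. Home: flange on the rim (hard stop), foot 19 mm above origin.
- tube_orange: The same tube with orange flange and sleeve, same origin, to be left in the rack. The rack is a fixed yellow block 180 x 75 x 62 mm with two 26 mm square through holes 100 mm apart along its long side; each tube hangs in one (which one varies) with its flange on the rack's top.
- fitting_orange: The same fitting with an orange collar, bolted down and empty, same origin. Not to be used.
Things that resemble listed ones, but are neither listed nor needed, are in the scene too. Of the things like the tube_blue, leave any that is green; of the rest the smaller one is meant.

How it is judged:
By the outcome, as a careful person would: the job done as asked, in the order asked, and still so for the second after the job is handed in, with the robot touching nothing.
It also fails if it takes over 38 s, if anything falls off the work surface, if the arm or the gripper's body presses on something with over 40 N, if the wrist force passes 120 N, or if a joint passes its speed limit or range.

## Working session

There is one attempt and no reset: what is moved stays moved. The work goes in short steps, Python scripts to look and compute and a shell command to move; the robot and the scene stay as the last step left them, time stands still between calls to the robot, and variables do not carry over. Pictures are saved under pics/ and viewed, at most 10 in all, crops included, and the job is handed in when it is done.

```bash
mkdir -p pics; cat > h.py <<'E'
import numpy as np, cv2
from workcell import ctrl
def cam(n):
    p=ctrl.camera_params(n); K=np.array([[p['fx'],0,p['cx']],[0,p['fy'],p['cy']],[0,0,1.]])
    if 'mount' in p:
        s=ctrl.get_state(); T=np.eye(4); T[:3,:3]=cv2.Rodrigues(np.array(s['eef_rot'],float))[0]; T[:3,3]=s['ee_pos']
        T=T@np.array(p['mount']); R=T[:3,:3].T; return K,R,-R@T[:3,3]
    return K,cv2.Rodrigues(np.array(p['rvec'],float))[0],np.array(p['tvec'],float)
def at_z(c,u,v,z):
    K,R,t=c; d=R.T@np.linalg.inv(K)@[u,v,1]; o=-R.T@t; return o+d*(z-o[2])/d[2]
def proj(c,P):
    K,R,t=c; q=K@(R@np.array(P,float)+t); return q[:2]/q[2]
def snap(n,f=None):
    c=cam(n); im=ctrl.capture(n)
    if f: cv2.imwrite('pics/'+f,im[:,:,::-1])
    return c,im
E
python3 - <<'E'
from h import *
s=ctrl.get_state(); print(s['time_s'],s['ee_pos'],s['eef_rot'],s['finger_gap'],ctrl.hold_point_z)
ims=[]
for n in ['scene','side']:
    c,im=snap(n,n+'0.png')
    print(n,-c[1].T@c[2])
    for k in ['tube_blue','fitting_blue','tube_orange','fitting_orange']:
        for d in ctrl.outline_of(n,k): print(n,k,round(d['score'],2),np.round(d['rect']))
c,im=snap('wrist','wrist0.png')
E
```

```text
0.0 [ 0.28815296 -0.5820054   0.21367499] [-3.05737151e+00 -7.15493507e-01  7.69395457e-04] 0.0919353917073865 0.0187
scene [ 1.44561731 -0.06608391  0.97967957]
scene tube_blue 0.88 [402. 187.  29.  34.]
scene tube_blue 0.71 [432. 229.  22.  36.]
scene tube_blue 0.66 [450. 180.  36.  56.]
scene fitting_blue 0.6 [289. 203.  31.  33.]
scene tube_orange 0.71 [379. 164.  22.  35.]
scene tube_orange 0.4 [216. 215.  40.  41.]
scene fitting_orange 0.57 [217. 217.  36.  40.]
side [0.01392036 0.8048236  0.82611106]
side tube_blue 0.88 [233. 264.  40.  66.]
side tube_blue 0.76 [222. 222.  30.  40.]
side tube_blue 0.72 [274. 226.  30.  41.]
side fitting_blue 0.95 [357. 196.  44.  41.]
side tube_orange 0.7 [316. 233.  31.  40.]
side fitting_orange 0.94 [390. 156.  41.  35.]
```

View pics/scene0.png

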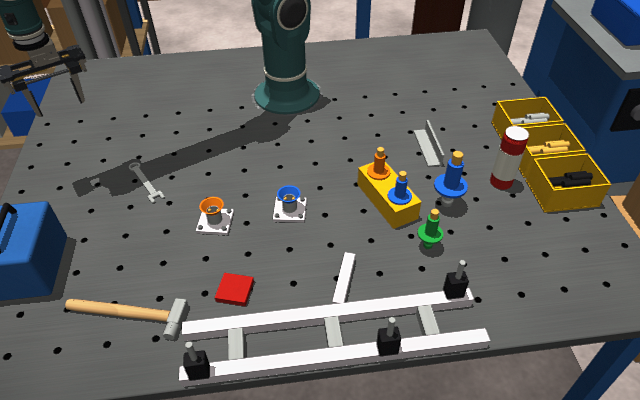

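View pics/side0.png

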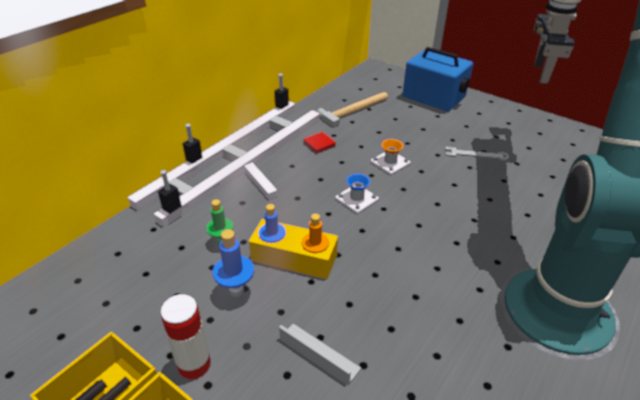

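Three tube-like candidates (scene picture): the blue one in the yellow rack (402,187), a larger free-standing blue one (450,180) and a green one (432,229). The rack one fits: it is blue, in the rack, and the smaller of the two blue ones. I'll confirm it in a crop while measuring.

```bash
cat > m.py <<'E'
from h import *
from scipy.optimize import least_squares
a=np.linspace(0,2*np.pi,72)
def circ(x,y,z,r): return np.c_[x+r*np.cos(a),y+r*np.sin(a),0*a+z]
def box(c,rings,x,y,s=1):
    p=np.array([proj(c,q) for z,r in rings for q in circ(x,y,z*s,r*s)]); return np.r_[p.min(0),p.max(0)]
def fit(obs,rings,x0):
    r=least_squares(lambda v:np.concatenate([(box(c,rings,*v)-b) for c,b in obs]),x0)
    return r.x,np.round(r.fun,1)
def cmask(im,col,rect=None,pad=6):
    h=cv2.cvtColor(im,cv2.COLOR_RGB2HSV); H,S,V=h[...,0].astype(int),h[...,1],h[...,2]
    m=((H>100)&(H<130) if col=='blue' else (H>4)&(H<17))&(S>120)&(V>50)
    if rect is not None:
        u,v,w,hh=rect; k=np.zeros_like(m); k[max(0,int(v-hh/2-pad)):int(v+hh/2+pad),max(0,int(u-w/2-pad)):int(u+w/2+pad)]=1; m&=k
    n,l,st,_=cv2.connectedComponentsWithStats(m.astype(np.uint8)); i=1+np.argmax(st[1:,4]); x,y,w,h_,_=st[i]
    return np.array([x,y,x+w,y+h_],float)-.5*np.array([1,1,1,1])
TUBE=[(.062,.03),(.068,.03),(.121,.014)]   # coloured part of a tube in the rack (foot at 16 mm)
FIT=[(.065,.03)]
E
python3 - <<'E'
from m import *
R={}
rects={'scene':dict(tb=(402,187,29,34),to=(379,164,24,35),big=(450,180,36,56),fb=(289,203,31,33),fo=(212,208,31,20)),
 'side':dict(tb=(271,222,30,40),to=(316,233,31,40),big=(233,264,40,66),fb=(357,190,32,30),fo=(391,150,30,20))}
obs={}
for n in rects:
    c,im=snap(n)
    u=(370,130,490,260) if n=='scene' else (190,180,350,300)
    cv2.imwrite(f'pics/{n}crop.png',cv2.resize(im[u[1]:u[3],u[0]:u[2],::-1],None,fx=4 if n=='scene' else 3,fy=4 if n=='scene' else 3,interpolation=cv2.INTER_CUBIC))
    for k,r in rects[n].items():
        obs.setdefault(k,[]).append((c,cmask(im,'orange' if k in('to','fo') else 'blue',r,3)))
for k in obs: print(k,[o[1] for o in obs[k]])
for k in('tb','to'): print(k,*fit(obs[k],TUBE,[.5,.15]))
# big: free standing, scale unknown: flange z=46s..52s, sleeve 105s
print('big',*fit(obs['big'],[(.046,.03),(.052,.03),(.105,.014)],[.5,.25,1.3]))
def fitc(obs):   # collar: use left,right,top of rim
    r=least_squares(lambda v:np.concatenate([(box(c,FIT,*v)-b)[:3] for c,b in obs]),[.5,-.1]); return r.x,np.round(r.fun,1)
for k in('fb','fo'): print(k,*fitc(obs[k]))
E
python3 - <<'E'
import cv2,numpy as np
a=cv2.imread('pics/scenecrop.png')
E
```

```text
tb [array([387.5, 176.5, 411.5, 203.5]), array([259.5, 211.5, 284.5, 241.5])]
to [array([366.5, 151.5, 389.5, 179.5]), array([304.5, 219.5, 321.5, 246.5])]
big [array([433.5, 158.5, 467.5, 197.5]), array([211.5, 239.5, 253.5, 287.5])]
fb [array([276.5, 184.5, 300.5, 203.5]), array([345.5, 173.5, 369.5, 189.5])]
fo [array([198.5, 196.5, 223.5, 215.5]), array([381.5, 138.5, 402.5, 153.5])]
tb [0.56865124 0.23537632] [-1.  -2.2 -0.4  0.9 -2.  -2.   0.5  2. ]
to [0.48130002 0.19880588] [-1.2  0.9 -0.8  1.8 -5.4 -2.5  5.3  5. ]
big [0.55558814 0.36922736 1.34049368] [-0.2 -0.4 -1.1  0.7  0.2 -0.6 -1.   1.4]
fb [ 0.52161021 -0.03475022] [-0.2 -0.5 -0.2 -0.3  0.1 -0.2]
fo [ 0.53617837 -0.22651635] [-0.2 -0.9 -0.4 -0.9  0.3  0. ]
```

View pics/scenecrop.png

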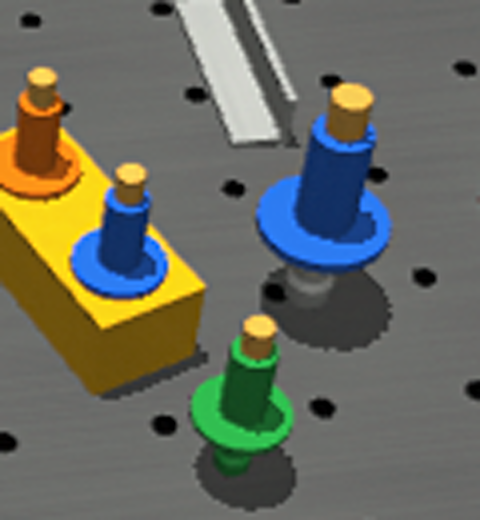

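The crop confirms it: at about (120,235) in the crop, the blue tube sits in the rack next to orange and is visibly smaller than the free-standing blue one. The fit gives the big one a scale of 1.34. The tool yaw is already square to the rack, so I'll fly to above the tube at the current height.

```bash
python3 -m pendant '[[[0,0,0],[0.02,0.06,0],1],[[0,0,0],[0.02,0.06,0],1],[[0,0,0],[0.02,0.06,0],1],[[0,0,0],[0.02,0.06,0],1],[[0,0,0],[0.02,0.06,0],1],[[0,0,0],[0.02,0.06,0],1],[[0,0,0],[0.02,0.06,0],1],[[0,0,0],[0.02,0.06,0],1]]' && python3 -m pendant '[[[0,0,0],[0.02,0.06,0],1],[[0,0,0],[0.02,0.06,0],1],[[0,0,0],[0.02,0.06,0],1],[[0,0,0],[0.02,0.06,0],1],[[0,0,0],[0.02,0.06,0],1],[[0,0,0],[0.02,0.06,0],1],[[0,0,0],[0.02,0.06,0],1],[[0,0,0],[0.02,0.06,0],1]]' && python3 -m pendant '[[[0,0,0],[0.02,0.06,0],1],[[0,0,0],[0.015,0.05,0],1],[[0,0,0],[0,0,0],1]]'
python3 - <<'E'
from m import *
c,im=snap('wrist','w1.png'); print(-c[1].T@c[2],c[1])
s=ctrl.get_state(); print(s['ee_pos'],s['time_s'],s['joint_positions'])
for k in('tube_blue','tube_orange'):
    for d in ctrl.outline_of('wrist',k): print(k,d['score'],d['rect'])
E
```

```text
time_s: 1.45
ee_pos: [0.4088, -0.2208, 0.215]
eef_rot: [3.058, 0.715, 0.001]
ft_force: [0.4, -0.4, -0.4]
finger_gap: 0.0917
finger_force: 0.0
time_s: 2.25
ee_pos: [0.5289, 0.1392, 0.2149]
eef_rot: [3.059, 0.715, 0.001]
ft_force: [0.2, -0.3, 0.5]
finger_gap: 0.0917
finger_force: 0.0
time_s: 2.55
ee_pos: [0.5543, 0.2267, 0.2146]
eef_rot: [-3.052, -0.727, -0.002]
ft_force: [0.1, 0.9, 0.7]
finger_gap: 0.0923
finger_force: 0.0
[0.62427676 0.26073649 0.38447353] [[ 0.45064177 -0.89270013 -0.00291227]
 [-0.8567656  -0.43341348  0.27947355]
 [-0.2507483  -0.12344732 -0.96014897]]
[0.55417948 0.22315052 0.21427754] 2.6 [-0.09244394  0.42595809 -0.45032274  1.71353434  0.20711797  1.04954098
 -1.71771557]
tube_blue 0.74 [325.9, 166.9, 66.7, 64.3]
tube_blue 0.74 [167.4, 112.1, 134.0, 88.0]
tube_blue 0.73 [335.9, 31.7, 68.1, 61.2]
tube_orange 0.73 [312.5, 272.6, 58.2, 76.0]
```

View pics/w1.png

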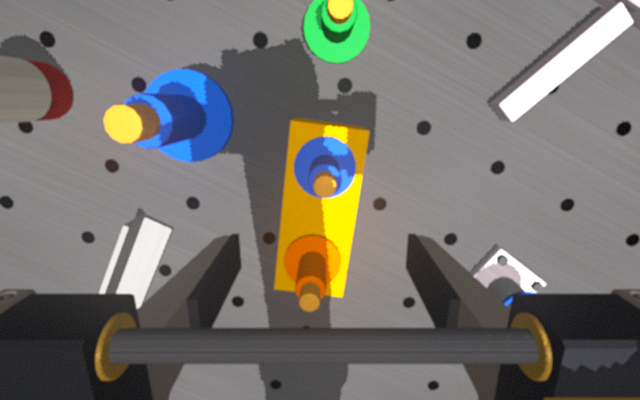

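The wrist picture shows the blue tube in the rack with its flange at about (325,167) and brass top at (325,185). Orange is behind it at (312,260), and the large blue tube is off to the left.

```bash
python3 - <<'E'
from m import *
c,im=snap('wrist')
s=ctrl.get_state(); print(s['ee_pos'],s['eef_rot'])
b=cmask(im,'blue',(325,167,64,62),6); print(b)
fl=[(.062,.03),(.068,.03)]
r=least_squares(lambda v:(box(c,fl,*v)-b)[:3],[.57,.235]); print('flange',r.x,r.fun)
h=cv2.cvtColor(im,cv2.COLOR_RGB2HSV); 
m=((h[...,0]>8)&(h[...,0]<24)&(h[...,1]>90)&(h[...,2]>90)).astype(np.uint8); m[:165]=0;m[205:]=0;m[:,:305]=0;m[:,345:]=0
for x,y,w,hh,n in cv2.connectedComponentsWithStats(m)[2][1:]:
    if n>40: print('brass',x,y,w,hh,n)
for u,v in((325,185),(324,184)): print(at_z(c,u,v,.141))
print('rack corners',[at_z(c,*p,.062)[:2].round(3) for p in((290,120),(369,129),(343,297),(275,291))])
E
```

```text
[0.55463899 0.21835997 0.2143516 ] [ 3.05842061e+00  7.13028408e-01 -1.11085605e-03]
[286.5 133.5 346.5 192.5]
flange [0.56809302 0.23183965] [-1.51611282  0.0784819   1.51472099]
brass 305 168 21 25 431
brass 305 193 14 12 141
[0.57124069 0.22493896 0.141     ]
[0.57159677 0.22594562 0.141     ]
rack corners [array([0.595, 0.273]), array([0.621, 0.203]), array([0.45 , 0.142]), array([0.424, 0.212])]
```

```bash
python3 -m pendant '[[[0,0,0],[0.018,0.018,0],1],[[0,0,0],[0,0,-0.06],1],[[0,0,0],[0,0,-0.06],1],[[0,0,0],[0,0,-0.043],1],[[0,0,0],[0,0,-0.02],1],[[0,0,0],[0,0,0],1]]' 40 && python3 -c "
from h import *
c,im=snap('wrist','w2.png')
for n,u in (('scene',(370,130,490,230)),('side',(190,150,350,290))):
    c,i=snap(n); cv2.imwrite('pics/'+n+'2.png',cv2.resize(i[u[1]:u[3],u[0]:u[2],::-1],(480,400)))
a=np.hstack([cv2.imread('pics/side2.png'),cv2.resize(cv2.imread('pics/w2.png'),(320,200)).repeat(1,0) if 0 else cv2.copyMakeBorder(cv2.resize(cv2.imread('pics/w2.png'),(320,200)),0,200,0,0,0)]); cv2.imwrite('pics/c2.png',a)
s=ctrl.get_state(); print(s['ee_pos'],s['time_s'])"
```

```text
time_s: 3.35
ee_pos: [0.5673, 0.2315, 0.0757]
eef_rot: [3.058, 0.713, -0.006]
ft_force: [0.3, -0.4, 0.3]
finger_gap: 0.0919
finger_force: 0.0
[0.56957512 0.23371445 0.07938324] 3.5
```

View pics/c2.png

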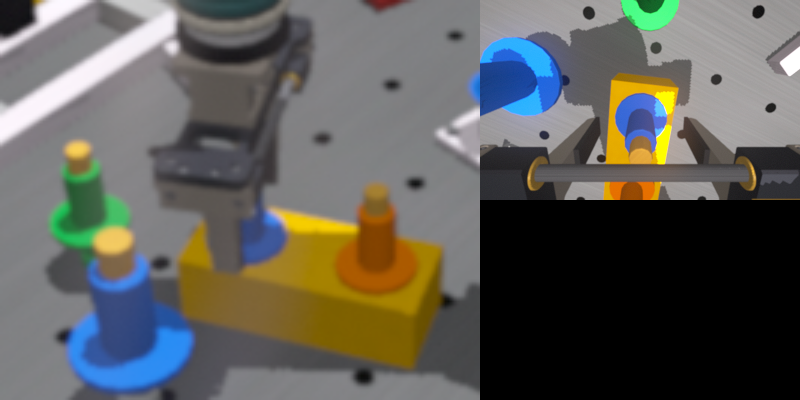

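The fingers straddle the blue sleeve (wrist inset at 640,150), clear of the big tube and of orange. I'll close, then lift.

```bash
python3 -m pendant '[[[0,0,0],[0,0,0],0],[[0,0,0],[0,0,0],0],[[0,0,0],[0,0,0],0],[[0,0,0],[0,0,0],0],[[0,0,0],[0,0,0],0],[[0,0,0],[0,0,0],0]]' 40 && python3 -m pendant '[[[0,0,0],[0,0,0.02],0],[[0,0,0],[0,0,0.04],0],[[0,0,0],[0,0,0.04],0],[[0,0,0],[0,0,0.03],0],[[0,0,0],[0,0,0],0],[[0,0,0],[0,0,0],0]]' 40
```

```text
time_s: 4.1
ee_pos: [0.5681, 0.2335, 0.0773]
eef_rot: [3.059, 0.716, -0.0]
ft_force: [-0.3, -0.1, -0.1]
finger_gap: 0.046
finger_force: 0.0
time_s: 4.7
ee_pos: [0.5683, 0.2334, 0.1756]
eef_rot: [3.059, 0.716, 0.002]
ft_force: [0.2, 0.4, -1.1]
finger_gap: 0.0003
finger_force: 0.0
```

The fingers were still closing when I lifted, so they missed. I'll reopen up here and check the tube is undisturbed.

```bash
python3 -m pendant '[[[0,0,0],[0,0,0],0.8],[[0,0,0],[0,0,0],0.8],[[0,0,0],[0,0,0],0.8],[[0,0,0],[0,0,0],0.8],[[0,0,0],[0,0,0],0.8],[[0,0,0],[0,0,0],0.8],[[0,0,0],[0,0,0],0.8],[[0,0,0],[0,0,0],0.8]]' && python3 -c "
from h import *
c,im=snap('wrist','w3.png')"
```

```text
time_s: 5.5
ee_pos: [0.5682, 0.2335, 0.1749]
eef_rot: [3.059, 0.716, 0.0]
ft_force: [-0.4, 0.5, -0.3]
finger_gap: 0.0626
finger_force: 0.0
```

View pics/w3.png

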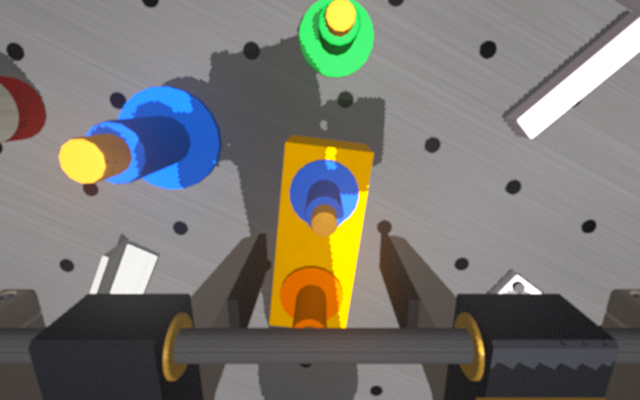

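The tube is still upright in its hole, with its flange at (325,192) and brass top at (323,220). I'll go down again and close fully before lifting.

```bash
python3 -m pendant '[[[0,0,0],[0,0,-0.03],0.7],[[0,0,0],[0,0,-0.04],0.7],[[0,0,0],[0,0,-0.04],0.7],[[0,0,0],[0,0,-0.02],0.7],[[0,0,0],[0,0,0],0.7],[[0,0,0],[0,0,0],0],[[0,0,0],[0,0,0],0],[[0,0,0],[0,0,0],0]]' 40 && python3 -m pendant '[[[0,0,0],[0,0,0],0],[[0,0,0],[0,0,0],0],[[0,0,0],[0,0,0],0],[[0,0,0],[0,0,0],0],[[0,0,0],[0,0,0],0],[[0,0,0],[0,0,0],0]]' 40
```

```text
time_s: 6.35
ee_pos: [0.5691, 0.2339, 0.0788]
eef_rot: [-3.059, -0.716, -0.004]
ft_force: [0.8, -0.1, 0.5]
finger_gap: 0.0424
finger_force: 0.0
time_s: 6.95
ee_pos: [0.5685, 0.2335, 0.078]
eef_rot: [3.059, 0.716, 0.001]
ft_force: [-1.0, -0.5, 4.9]
finger_gap: 0.0271
finger_force: 40.0
```

Gripped: 27 mm gap, 40 N. Now lift and carry to above the blue fitting.

```bash
python3 -m pendant '[[[0,0,0],[0,0,0.02],0],[[0,0,0],[0,0,0.04],0],[[0,0,0],[0,0,0.04],0],[[0,0,0],[0,0,0.033],0],[[0,0,0],[0,0,0],0]]' 40 && python3 -m pendant '[[[0,0,0],[-0.005,-0.03,0],0],[[0,0,0],[-0.01,-0.055,0],0],[[0,0,0],[-0.01,-0.06,0],0],[[0,0,0],[-0.01,-0.06,0],0],[[0,0,0],[-0.01,-0.06,0],0],[[0,0,0],[-0.01,-0.055,0],0],[[0,0,0],[-0.008,-0.038,0],0],[[0,0,0],[0,0,0],0]]' && python3 - <<'E'
from m import *
ctrl.capture('wrist')
c,im=snap('wrist','w4.png'); ims=[]
for n,u in (('scene',(230,110,350,230)),('side',(290,90,430,230))):
    _,i=snap(n); ims.append(cv2.resize(i[u[1]:u[3],u[0]:u[2],::-1],(400,400),interpolation=cv2.INTER_CUBIC))
a=np.hstack(ims); cv2.imwrite('pics/c4.png',a)
s=ctrl.get_state(); print(s['ee_pos'],s['finger_gap'],s['finger_force'],s['time_s'])
E
```

```text
time_s: 7.45
ee_pos: [0.5701, 0.2348, 0.1813]
eef_rot: [-3.058, -0.716, -0.011]
ft_force: [0.5, 0.6, -1.4]
finger_gap: 0.0275
finger_force: 40.0
time_s: 8.25
ee_pos: [0.5191, -0.0404, 0.1759]
eef_rot: [3.06, 0.704, -0.005]
ft_force: [-0.6, 0.1, -2.0]
finger_gap: 0.0273
finger_force: 40.0
[ 0.52079077 -0.03346903  0.17672793] 0.027191437394887472 39.999715089797974 8.45
```

View pics/w4.png

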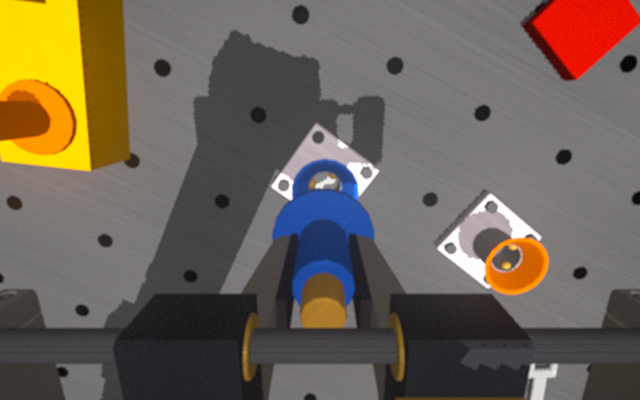

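View pics/c4.png

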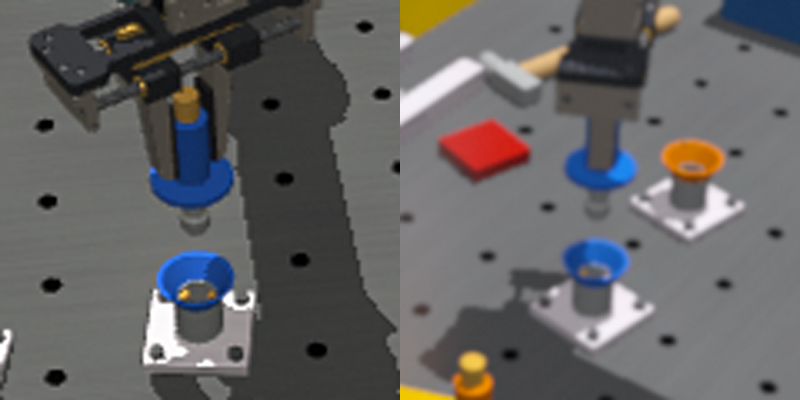

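The tube hangs upright in the grip above the blue fitting in both views. I'll work out its sideways offset from the fitting before lowering.

```bash
python3 - <<'E'
from m import *
s=ctrl.get_state(); f=s['ee_pos'][2]-.061; print(s['ee_pos'],f)
fl=[(f+.046,.03),(f+.052,.03)]; ot=[];of=[]
for n,rt,rf in(('scene',(287,160,26,20),(289,195,28,24)),('side',(360,148,28,16),(358,182,28,18))):
    c,im=snap(n); bt=cmask(im,'blue',rt,3); bf=cmask(im,'blue',rf,1); print(n,bt,bf); ot.append((c,bt)); of.append((c,bf))
for nm,o,R,ix in(('tube',ot,fl,[0,2,3]),('fit',of,FIT,[0,1,2])):
    r=least_squares(lambda v:np.concatenate([(box(c,R,*v)-b)[ix] for c,b in o]),[.52,-.03]); print(nm,r.x,np.round(r.fun,1))
c,im=snap('wrist')
for p in((318,124),(273,185),(379,172)): print('base corner',at_z(c,*p,.006))
E
```

```text
[ 0.52079077 -0.03346903  0.17672793] 0.11572793134402151
scene [275.5 146.5 300.5 172.5] [276.5 184.5 299.5 203.5]
side [347.5 140.5 372.5 156.5] [346.5 173.5 369.5 190.5]
tube [ 0.51996442 -0.03106065] [-0.8 -0.2 -1.2 -0.9 -0.3  0.5]
fit [ 0.52096211 -0.03593016] [-0.7 -0.6  0.3 -0.8 -0.   0.3]
base corner [ 0.56880889 -0.00462852  0.006     ]
base corner [0.49207156 0.00985146 0.006     ]
base corner [ 0.55344135 -0.08234284  0.006     ]
```

```bash
python3 -m pendant '[[[0,0,0],[0.0015,-0.004,-0.01],0],[[0,0,0],[0,0,-0.033],0],[[0,0,0],[0,0,-0.03],0],[[0,0,0],[0,0,-0.012],0],[[0,0,0],[0,0,0],0]]' 55 && python3 -m pendant '[[[0,0,0],[0,0,-0.006],0],[[0,0,0],[0,0,-0.006],0],[[0,0,0],[0,0,-0.006],0],[[0,0,0],[0,0,-0.006],0],[[0,0,0],[0,0,0],0]]'
```

```text
time_s: 9.1
ee_pos: [0.521, -0.0377, 0.1119]
eef_rot: [-3.058, -0.716, 0.005]
ft_force: [0.9, 0.6, -1.9]
finger_gap: 0.0271
finger_force: 55.0
time_s: 9.6
ee_pos: [0.5229, -0.0382, 0.0953]
eef_rot: [3.058, 0.716, 0.003]
ft_force: [1.1, -0.5, -2.5]
finger_gap: 0.0267
finger_force: 55.0
```

```bash
python3 -m pendant '[[[0,0,0],[0,0,-0.004],0],[[0,0,0],[0,0,-0.004],0],[[0,0,0],[0,0,-0.004],0],[[0,0,0],[0,0,0],0]]' && python3 -m pendant '[[[0,0,0],[0,0,-0.004],0],[[0,0,0],[0,0,-0.002],0],[[0,0,0],[0,0,0],0]]'
```

```text
time_s: 10.0
ee_pos: [0.5221, -0.0382, 0.0856]
eef_rot: [3.059, 0.716, 0.0]
ft_force: [4.2, -1.4, -4.6]
finger_gap: 0.0272
finger_force: 55.0
time_s: 10.3
ee_pos: [0.5206, -0.0379, 0.0812]
eef_rot: [-3.058, -0.716, 0.005]
ft_force: [0.1, -0.1, -1.9]
finger_gap: 0.0271
finger_force: 55.0
```

No hard-stop force yet; push a bit further.

```bash
python3 -m pendant '[[[0,0,0],[0,0,-0.0025],0],[[0,0,0],[0,0,0],0]]' && python3 -m pendant '[[[0,0,0],[0,0,-0.0025],0],[[0,0,0],[0,0,0],0]]'
```

```text
time_s: 10.5
ee_pos: [0.5208, -0.0379, 0.081]
eef_rot: [3.059, 0.716, -0.004]
ft_force: [-6.2, 0.2, 13.1]
finger_gap: 0.0272
finger_force: 55.0
time_s: 10.7
ee_pos: [0.5208, -0.0379, 0.0809]
eef_rot: [3.058, 0.716, -0.005]
ft_force: [-12.6, 0.0, 30.3]
finger_gap: 0.0274
finger_force: 55.0
```

The tube stopped hard at TCP z 0.081, the expected home height, with 30 N against it. Relieve the push and look before letting go.

```bash
python3 -m pendant '[[[0,0,0],[0,0,0.004],0],[[0,0,0],[0,0,0],0]]' && python3 -m pendant '[[[0,0,0],[0,0,0],0.7],[[0,0,0],[0,0,0],0.7],[[0,0,0],[0,0,0],0.7],[[0,0,0],[0,0,0],0.7],[[0,0,0],[0,0,0],0.7],[[0,0,0],[0,0,0],0.7]]' && python3 - <<'E'
from m import *
ims=[]
for n,u in (('scene',(230,110,350,230)),('side',(290,90,430,230))):
    _,i=snap(n); ims.append(cv2.resize(i[u[1]:u[3],u[0]:u[2],::-1],(400,400),interpolation=cv2.INTER_CUBIC))
cv2.imwrite('pics/c5.png',np.hstack(ims))
E
```

```text
time_s: 10.9
ee_pos: [0.5218, -0.038, 0.0814]
eef_rot: [3.059, 0.716, 0.0]
ft_force: [-0.1, 0.4, -2.0]
finger_gap: 0.0271
finger_force: 55.0
time_s: 11.5
ee_pos: [0.522, -0.038, 0.081]
eef_rot: [-3.059, -0.716, 0.0]
ft_force: [-0.3, 1.0, -0.8]
finger_gap: 0.0642
finger_force: 0.0
```

View pics/c5.png

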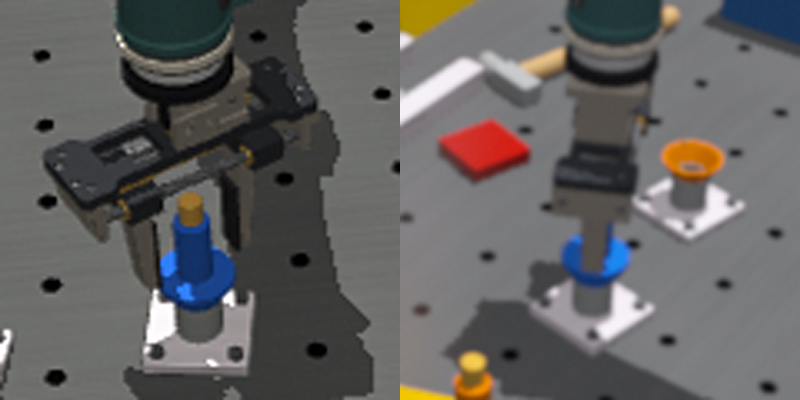

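The fingers are open and the tube stands straight with its flange on the blue collar (about (197,275) in the scene crop). Retreat upward and check the height.

```bash
python3 -m pendant '[[[0,0,0],[0,0,0.02],0.7],[[0,0,0],[0,0,0.05],0.7],[[0,0,0],[0,0,0.06],0.7],[[0,0,0],[0,0,0.05],0.7],[[0,0,0],[0,0,0.02],0.7],[[0,0,0],[0,0,0],0.7],[[0,0,0],[0,0,0],0.7]]' && python3 - <<'E'
from m import *
ims=[]; o=[]
for n,u,r in (('scene',(230,110,350,230),(289,185,28,34)),('side',(290,90,430,230),(358,172,28,34))):
    c,i=snap(n); ims.append(cv2.resize(i[u[1]:u[3],u[0]:u[2],::-1],(400,400),interpolation=cv2.INTER_CUBIC)); o.append((c,cmask(i,'blue',r,4)))
cv2.imwrite('pics/c6.png',np.hstack(ims))
for f in (.019,.030,.036):   # whole blue part: sleeve top, flange, collar rim
    r=least_squares(lambda v:np.concatenate([(box(c,[(f+.105,.014),(f+.046,.03),(.065,.03)],*v)-b)[:3] for c,b in o]),[.52,-.035]); print(f,r.x,np.round(r.fun,1),r.cost)
E
```

```text
time_s: 12.3
ee_pos: [0.5215, -0.0381, 0.2305]
eef_rot: [3.059, 0.716, -0.001]
ft_force: [0.2, 0.4, 0.3]
finger_gap: 0.0644
finger_force: 0.0
0.019 [ 0.52031884 -0.03541253] [ 0.5 -2.7 -0.5 -0.7 -2.2 -0.6] 6.7478191616534255
0.03 [ 0.52129557 -0.0340527 ] [ 0.8 -5.9  0.1 -1.3 -5.8 -0.9] 35.482165130647125
0.036 [ 0.52183981 -0.03331857] [ 0.9 -7.6  0.4 -1.7 -7.8 -1.1] 61.43924328558883
```

View pics/c6.png

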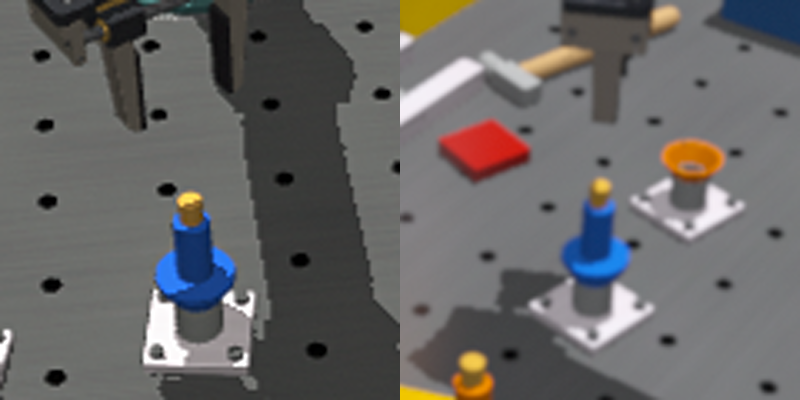

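The tube is upright with its flange flush on the blue collar ((195,280) and (595,258) in the crops), the home height fits best, and the gripper is clear. Handing in.

```bash
python3 -c "
from workcell import ctrl
print(ctrl.finish_job())"
```

```text
the job is handed in; nothing more can be done
None
```

The blue-sleeved tube is pushed fully into the blue-collared fitting, flange flush on the collar, and released; the first grasp missed and was redone, the orange tube was left in the rack, and the job was handed in at about 12.4 s.

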